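# Zero the check scale and push the screw bin down its lane onto the pan

## Task

Weigh the blue bin of screws on the bench scale: with the pan still empty, press the large round zero key on the console all the way in and let it spring back, then push the bin with the fingertips along the deck and straight down the lane between the two guide rails until all of it stands centred on the weighing pan, and leave it standing there free. The bin must not touch either rail on the way or at the end, because a bin that rubs on a rail weighs false. Only push it, never lift or tip it; do not press the key with the bin on the pan, and leave the multimeter, solder spool and side cutters where they lie.

Things in the scene. Friction and masses are not known exactly. Their poses are not given: they have to be found in the camera images.
- scale: Low bench scale, 290 mm along its lane, 224 mm across, fixed to the bench, slightly turned. Origin on the bench top under the lane's centre line; x points across the lane, away from the robot, y along it to the robot's left, z up. The bin must go towards +y. In this frame the lane's centre line is x = 0; the grey console behind the pan spans x = 105 to 195, y = 18 to 146 mm, 80 mm high.
- deck_mid (a point): Middle of the top of the flat aluminium deck on which the bin starts, at x = 0, y = -67 mm of the scale, 30 mm above the bench; axes as the scale's. The deck spans y = -147 to 12 mm and x = -112 to 112 mm of the scale; there are no rails where y is below -14 mm. A fixed stack of round lights, 90 mm high, stands on the bench beyond its free end.
- rail_near: Guide rail on the robot's side: 8 mm steel rod, fixed; origin and axes as the scale's. In that frame its centre line is at z = 48 mm, its top 22 mm above the deck; it runs parallel to the lane from y = 14 to 143 mm, inner face at x = -79 mm; before that it flares out to x = -104 mm at y = -10 mm. Its posts, outside, reach 55 mm above the bench.
- rail_far: Guide rail on the far side of the lane, the mirror image of the near one: inner face at x = +79 mm. So the lane is 158 mm wide between the rails, 20 mm more than the bin.
- pan_center (a point): Centre of the steel pan's top face, at x = 0, y = 78 mm of the scale, 29 mm above the bench (1 mm below the deck); axes as the scale's. The pan spans y = 15 to 141 mm and x = -86 to 86 mm of the scale. The bin's origin belongs here, within about 1 cm along and across the lane.
- pan (a joint): How far the pan has sunk on its spring, in m: 0 when empty, about 0.0018 to 0.0028 under the bin, at most 0.006.
- key_top (a point): Middle of the top face of the zero key, the one large round key (26 mm across) on the console's sloping face, at its right end as the robot sees it; at x = 143, y = 41, z = 79 mm of the scale. The face slopes down towards the robot by 0.2 rad and the key stands 9 mm proud of it.
- zero_key (a joint): How far the zero key is pushed in, in m: 0 free, 0.005 fully in. It springs back by itself; it needs about 3.6 N to go fully in.
- bin: Blue open bin with screws, about 0.5 kg, loose on the deck, broadside to the lane and out of line with it. Upright walls 98 mm over their outsides in its x, 138 mm in its y, 62 mm high, 6 mm thick; the rim looks up to 5 mm wider. Origin at the centre of its underside; x roughly along the lane, y (long side) across. It slides; a wall pushed by two spread fingertips turns to lie flat against both.
- meter: Yellow and black hand multimeter, 128 x 66 x 40 mm, lying loose at the front of the bench, to the right of the scale; leave it alone. Origin at the centre of its underside.
- spool: Spool of solder wire with blue flanges, 52 mm across, 40 mm high, standing loose on the bench behind the scale; leave it alone. Origin at its underside.
- cutters: Side cutters with yellow handles, 81 x 133 x 12 mm, lying loose on the bench to the right of the console; leave them alone. Origin at the centre of their underside.

How it is judged:
On the way, in this order (a step that is already met when the one before it is completed fails the run):
1. the zero key is pressed in while the pan is empty (value of joint zero_key above 0.0042 m and value of joint pan below 0.0004 m), for 0.05 s.
2. the key has sprung back, the pan still empty (value of joint zero_key below 0.0008 m and value of joint pan below 0.0004 m), for 0.1 s.
3. all of the bin has been pushed onto the pan, between the rails (y of bin in the frame of scale between 0.066 and 0.09 m and x of bin in the frame of scale between -0.0095 and 0.0095 m and value of joint pan above 0.001 m), for 0.2 s.
At the end, for the whole second after the job is handed in: The bin stands still and upright with all of it on the pan (its centre within 12 mm of the pan's centre along the lane and 9.5 mm across it, turned by less than 0.12 rad), its weight on the pan (sunk by more than 1 mm), touching neither rail, and the zero key is out (all of step 3 and contact force between bin and rail_near below 0.2 N and contact force between bin and rail_far below 0.2 N and angle between bin's own z axis and vertical below 0.05 rad and angle between the x axis of bin and the y axis of scale, either way round below 0.12 rad and linear speed of bin below 0.01 m/s and value of joint zero_key below 0.0008 m).
It fails at once if the bin touches a guide rail (contact force between bin and rail_near above 0.2 N or contact force between bin and rail_far above 0.2 N).
It fails at once if the bin is lifted, tipped or pushed off the scale (height (world z) of bin above 0.042 m or height (world z) of bin below 0.018 m or angle between bin's own z axis and vertical above 0.15 rad).
It fails at once if the zero key is pressed with weight on the pan (value of joint zero_key above 0.002 m and value of joint pan above 0.0006 m).
It fails at once if the multimeter, the solder spool or the side cutters are disturbed (distance of any of meter, spool, cutters from where it was at the start of the episode above 0.025 m).
It also fails if it takes over 72 s, if anything falls off the work surface, if the arm or the gripper's body presses on something with over 40 N, if the wrist force passes 120 N, or if a joint passes its speed limit or range.

## Robot

A 6-joint arm with a two-finger parallel gripper is mounted at the origin on a cart in front of the work surface, level with it; the furniture and walls round the work are solid. World frame = base frame: x ahead of the robot, y to its left, z up, the work surface at z = 0. Lengths are in m, angles in rad, forces in N, time in s.
With the tool pointing down it reaches from about 0.3 to 0.775 m from the base axis. Payload 14.6 kg.
Tool frame: the origin (TCP) lies on the mounting face of the last link; the fingertips stand env.nose_length ahead of it and the grasp point (between the pads) lies 180 mm ahead of it (env.nose_length is the distance from the TCP to the fingertips, in m); z points along the fingers, y is the line along which they close (so a half turn about z gives the same grasp; the last joint's range is limited). The gripper opens to 94 mm and grips with 3 to 60 N. Pads are 16 mm wide; open, the fingers measure 119 mm over their backs; the gripper's body (75 mm by 177 mm) begins 78 mm behind the grasp point.
Start: joints at [-1.327, 0.3, 1.521, -0, 1.321, -0.067], TCP at [0.168, -0.524, 0.405] pointing down, gripper open.
Joint ranges: [-3.03, 3.03], [-0.79, 2.21], [0.23, 2.52], [-1.04, 4.18], [0, 3.07], [-2.55, 2.55]. Speed limits (rad/s): [2.22, 2.22, 2.57, 3.14, 3.14, 3.14].

## Interface

Orientations are given as a unit quaternion [w, x, y, z].
In Python, from cell import env, optics gives the robot as it stands.
- The arm moves only by the tool servo_tool, never from a script. Its argument "rows" is a list of rows, each a list of 3 entries, a list of its own where there are three numbers: the turn, a rotation vector about the tool's x, y, z in degrees, then the shift along the tool's x, y, z in mm, then the finger opening in mm, from 0 to 94. A call has 1 to 12 rows; each row shifts and turns the commanded pose from where the row before left it, along the tool's axes as they then stand; what a row does not reach is not made up. A row lasts 1/10 s, in which the tool goes at most 50 mm and 8.59 degrees, less where a joint would pass 70% of its speed; a pose out of reach is approached as far as the arm can. A call with a gripper value outside its range is refused whole. The fingers move at their own pace and stop on an object; "force" is the grip in N (left out, the last holds). Time passes only in rows, so rows that do not move let the fingers close. It gives the time, the measured TCP pose, the force, the opening and the grip force at its end, in the units of the state.
- env.get_state(): the state, without advancing time (a new reading comes with each control period).
- optics.snapshot(name): name is "scene" or "side" or "wrist"; returns a dict with "img" (420x560x3 uint8, red, green, blue), "fx", "fy", "cx", "cy" (pixels), "eye" and "orientation" of the camera in the world; the wrist camera has in their place "T_tool_cam" (4x4, takes a point from camera to tool coordinates, whose origin is the TCP and whose axes are the flange's). Camera axes: x right, y down, z forward; pixel columns grow to the right and rows downward; lengths in m; the calibration is good to about 2 mm. A picture is of the moment at which its call begins: read the wrist's pose just before it. There is no depth.
- env.finish_job(): hands the job in; it is judged then, once.
The state is a dict: "time": time; "qpos": joint angles; "joint_vel": joint speeds; "joint_efforts": joint torques, N m; "ee_pos": TCP position; "tool_rot": TCP orientation; "wrist_force": force on the tool from outside, world axes, zero at the start; "ft_torque": the same for the moment, N m; "opening": finger opening in m; "grasp_force": force on a finger pad.
Only numpy, scipy, OpenCV 4.12 (cv2) and the standard library are available. Lean on these libraries where they do the work, as an engineer would, in place of code of your own. Each camera call takes 0.05 s, during which the arm holds its last target. There are 200 camera calls.

## Working session

There is one attempt and no reset: what is moved stays moved. The work goes in short steps, Python scripts to look and compute and a tool call to move; the robot and the scene stay as the last step left them, time stands still between calls to the robot, and variables do not carry over. Pictures are saved under pics/ and viewed, at most 11 in all, crops included, and the job is handed in when it is done.

Besides the shell and the picture viewer there is one more tool, called after "Request:" by a JSON object that holds its "fn" and its "kwargs", one argument or row to a line. servo_tool: Moves the arm, as the interface text tells. Its arguments: {"type":"object","properties":{"rows":{"type":"array"},"force":{"type":"number"}},"required":["rows"]}

```bash
mkdir -p pics; ls
python3 - <<'E'
from cell import env, optics
import cv2, pickle
print(env.get_state(), env.nose_length)
for n in ("scene","side"):
    s=optics.snapshot(n); pickle.dump(s,open(f"pics/{n}.pkl","wb"))
    cv2.imwrite(f"pics/{n}0.png",s["img"][:,:,::-1]); print({k:v for k,v in s.items() if k!="img"})
E
```

```text
pics
{'time': 0.0, 'qpos': array([-1.32660106e+00,  3.00492898e-01,  1.52157869e+00,  7.96597306e-06,
        1.32071279e+00, -6.65965917e-02]), 'joint_vel': array([ 0.00118513,  0.00175183,  0.00026142, -0.00048463, -0.00070239,
        0.00084907]), 'joint_efforts': array([-8.33393233e-05, -5.31808519e+01, -3.52734196e+01,  7.08281645e-02,
        2.43591605e-02, -9.64658898e-05]), 'ee_pos': array([ 0.16818943, -0.52362232,  0.40407525]), 'tool_rot': array([-5.93857923e-04,  9.87950308e-01,  1.54770265e-01, -4.89994789e-05]), 'wrist_force': array([-0.26777759,  0.68926965,  0.41647471]), 'ft_torque': array([ 0.0223612 , -0.00451328,  0.01577241]), 'grasp_force': 0.0, 'opening': 0.09422491831089179} 0.1992
{'fx': 539.325957709438, 'fy': 539.325957709438, 'cx': 281.2853831023016, 'cy': 206.209110964646, 'eye': array([-0.33921809,  0.55986293,  0.79968945]), 'orientation': array([ 0.23212817, -0.48554685,  0.75413987, -0.37634269])}
{'fx': 439.41442879828134, 'fy': 439.41442879828134, 'cx': 268.7123843263761, 'cy': 209.35879290646608, 'eye': array([0.54214294, 0.85818014, 0.58585773]), 'orientation': array([ 0.00094799, -0.00899992,  0.89112392, -0.45366977])}
```

View pics/scene0.png

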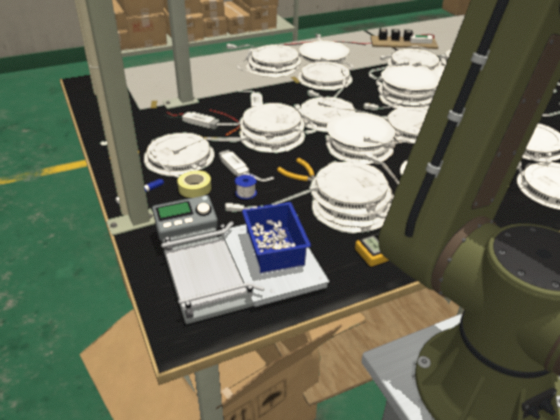

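View pics/side0.png

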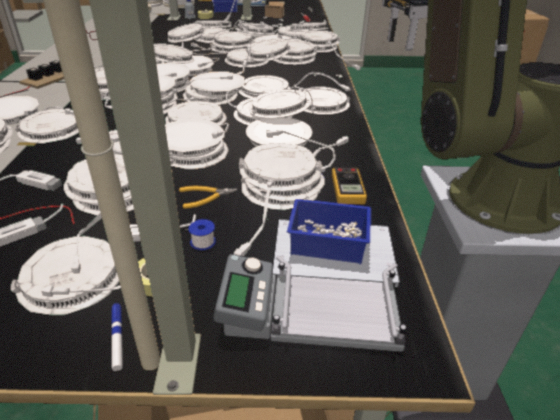

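The scene view shows the console at (185,215), its key at (203,209), the pan at (205,270) and the bin at (277,240). In the side view the key is at (253,265), the pan at (338,308) and the bin at (330,230). I'll get rough positions first, then look from above.

```bash
cat > h.py <<'E'
import numpy as np, cv2, pickle
from scipy.spatial.transform import Rotation as R
def rot(q): return R.from_quat(np.r_[q[1:],q[0]]).as_matrix()
def cam(s,st=None):
    if "eye" in s: return np.array(s["eye"]),rot(s["orientation"])
    T=np.eye(4);T[:3,:3]=rot(st["tool_rot"]);T[:3,3]=st["ee_pos"];T=T@np.array(s["T_tool_cam"]);return T[:3,3],T[:3,:3]
def ray(s,uv,st=None):
    e,M=cam(s,st); d=M@np.array([(uv[0]-s["cx"])/s["fx"],(uv[1]-s["cy"])/s["fy"],1]); return e,d/np.linalg.norm(d)
def onz(s,uv,z,st=None):
    e,d=ray(s,uv,st); return e+d*(z-e[2])/d[2]
def tri(*rs):
    A=sum(np.eye(3)-np.outer(d,d) for e,d in rs); b=sum((np.eye(3)-np.outer(d,d))@e for e,d in rs); return np.linalg.solve(A,b)
def proj(s,p,st=None):
    e,M=cam(s,st); c=M.T@(np.asarray(p)-e); return np.array([s["fx"]*c[0]/c[2]+s["cx"],s["fy"]*c[1]/c[2]+s["cy"]])
E
python3 - <<'E'
from h import *
from cell import optics
a=pickle.load(open("pics/scene.pkl","rb"));b=pickle.load(open("pics/side.pkl","rb"))
print("key",tri(ray(a,(203,208)),ray(b,(253,265))))
for n,p,q,z in [("deck near right",(327,283),(0,0),.03),("pan near-left",(180,317),(403,346),.03),]: print(n,onz(a,p,z),onz(b,q,z))
for s in(a,b):
    h=cv2.cvtColor(s["img"],cv2.COLOR_RGB2HSV);m=cv2.inRange(h,(112,120,40),(128,255,255))
    n,l,st,c=cv2.connectedComponentsWithStats(m);i=1+np.argmax(st[1:,4]);print(st[i],c[i],onz(s,c[i],.06))
w=optics.snapshot("wrist");print(w["T_tool_cam"],w["fx"],w["cx"],w["cy"])
E
```

```text
key [0.57506487 0.31307475 0.0740303 ]
deck near right [0.30222922 0.14949927 0.03      ] [ 2.22920385 -2.03661301  0.03      ]
pan near-left [0.33637203 0.43916641 0.03      ] [0.34282687 0.43967823 0.03      ]
[ 242  202   69   70 2417] [278.55606123 235.36201903] [0.44092698 0.19182123 0.06      ]
[ 288  200   83   63 3466] [329.21581073 229.58799769] [0.43396437 0.1984079  0.06      ]
[[-4.33878774e-04 -9.56955181e-01 -2.90235411e-01  8.44571926e-02]
 [ 9.99999728e-01 -2.42120748e-04 -6.96606769e-04 -4.79238752e-04]
 [ 5.96349442e-04 -2.90235634e-01  9.56955026e-01  2.00549927e-02]
 [ 0.00000000e+00  0.00000000e+00  0.00000000e+00  1.00000000e+00]] 322.8045672436468 277.27811407627894 214.7106600701611
```

Request:
{"fn": "servo_tool", "kwargs": {
  "rows": [
    [[0, 0, -8.1], [0, 0, 0], 0],
    [[0, 0, -8.1], [0, 0, 0], 0],
    [[0, 0, -8.1], [0, 0, 0], 0],
    [[0, 0, -8.1], [0, 0, 0], 0],
    [[0, 0, -8.1], [0, 0, 0], 0],
    [[0, 0, -8.1], [0, 0, 0], 0],
    [[0, 0, -8.1], [0, 0, 0], 0],
    [[0, 0, -8.1], [0, 0, 0], 0],
    [[0, 0, 0], [0, 40, 0], 0],
    [[0, 0, 0], [10, 40, 0], 0],
    [[0, 0, 0], [20, 40, 0], 0],
    [[0, 0, 0], [30, 40, 0], 0]
  ],
  "force": 20
}}

```text
time: 1.35
ee_pos: [0.3359, -0.4846, 0.404]
tool_rot: [-0.0, 0.752, 0.66, 0.0]
wrist_force: [0.2, -0.1, -0.7]
opening: 0.0017
grasp_force: 0.0
```

Request:
{"fn": "servo_tool", "kwargs": {
  "rows": [
    [[0, 0, 0], [45, 6, 0], 0],
    [[0, 0, 0], [45, 6, 0], 0],
    [[0, 0, 0], [45, 6, 0], 0],
    [[0, 0, 0], [45, 6, 0], 0],
    [[0, 0, 0], [45, 6, 0], 0],
    [[0, 0, 0], [45, 6, 0], 0],
    [[0, 0, 0], [45, 0, 0], 0],
    [[0, 0, 0], [45, 0, 0], 0],
    [[0, 0, 0], [45, 0, 0], 0],
    [[0, 0, 0], [45, 0, 0], 0],
    [[0, 0, 0], [45, 0, 0], 0],
    [[0, 0, 0], [45, 0, 0], 0]
  ]
}}

```text
time: 2.55
ee_pos: [0.4395, 0.048, 0.4047]
tool_rot: [0.0, 0.751, 0.66, 0.0]
wrist_force: [0.6, -0.6, -0.2]
opening: 0.0006
grasp_force: 0.0
```

Request:
{"fn": "servo_tool", "kwargs": {
  "rows": [
    [[0, 0, 0], [45, 0, 0], 0],
    [[0, 0, 0], [45, 0, 0], 0],
    [[0, 0, 0], [45, 0, 0], 0],
    [[0, 0, 0], [45, 0, -16], 0],
    [[0, 0, 0], [45, 0, 0], 0],
    [[0, 0, 0], [30, 0, 0], 0],
    [[0, 0, 0], [0, 0, 0], 0],
    [[0, 0, 0], [0, 0, 0], 0]
  ]
}}

```text
time: 3.35
ee_pos: [0.4725, 0.2992, 0.4201]
tool_rot: [-0.0, 0.751, 0.66, -0.001]
wrist_force: [0.9, 1.2, 0.5]
opening: 0.0004
grasp_force: 0.0
```

```bash
cat > look.py <<'E'
import sys
from h import *
from cell import env,optics
st=env.get_state();w=optics.snapshot("wrist");pickle.dump((w,st),open(f"pics/{sys.argv[1]}.pkl","wb"))
cv2.imwrite(f"pics/{sys.argv[1]}.png",w["img"][:,:,::-1])
print(st["time"],st["ee_pos"],st["tool_rot"],st["opening"],st["wrist_force"])
E
python3 look.py w1
```

```text
3.35 [0.47246884 0.29921721 0.42006158] [-6.24626775e-05  7.50877753e-01  6.60440980e-01 -5.55516906e-04] 0.0003875726989710904 [0.88064868 1.19608729 0.54041559]
```

View pics/w1.png

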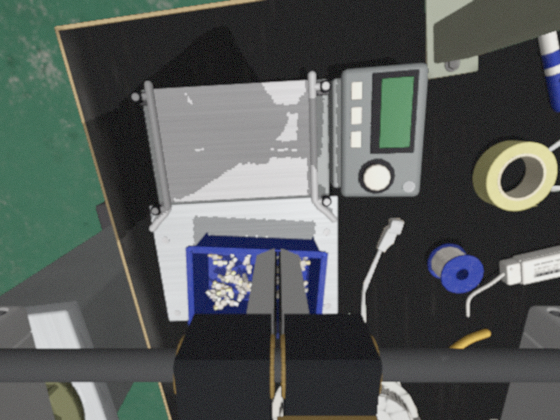

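The wrist view shows the key at (377,177), the pan between the rails (155–315, 85–205), the deck below it (160–338, 200–320) and the bin at (257,285), partly hidden by the fingers. I'll enlarge it to pick reference corners.

Run:
```python
from h import *
w,st=pickle.load(open("pics/w1.pkl","rb"))
g=w["img"][60:340,130:430,::-1]; cv2.imwrite("pics/w1c.png",cv2.resize(g,None,fx=2.1,fy=2.1,interpolation=cv2.INTER_CUBIC))
h=cv2.cvtColor(w["img"],cv2.COLOR_RGB2HSV);m=cv2.inRange(h,(112,120,30),(128,255,255))
n,l,s,c=cv2.connectedComponentsWithStats(m);i=1+np.argmax(s[1:,4]);print(s[i],c[i])
```

```text
[ 187  234  140   91 4925] [246.71086294 269.06558376]
```

View pics/w1c.png

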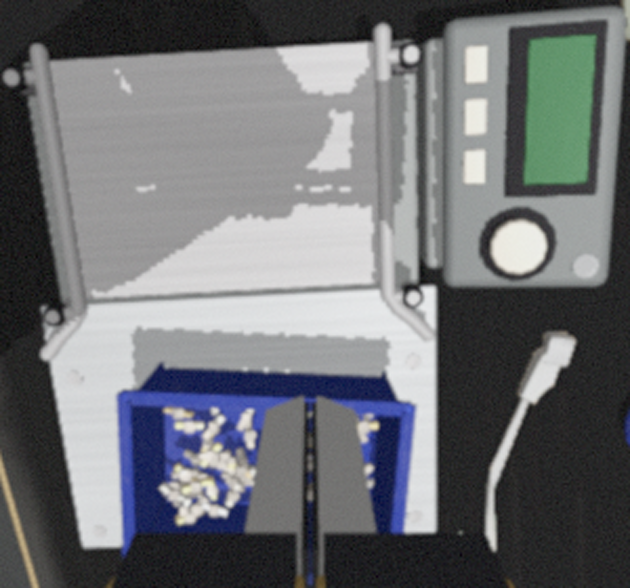

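```bash
cat > pose.py <<'E'
from h import *
from scipy.optimize import least_squares
w,st=pickle.load(open("pics/w1.pkl","rb"));a=pickle.load(open("pics/scene.pkl","rb"));b=pickle.load(open("pics/side.pkl","rb"))
f=lambda u,v:(u/2.1+130,v/2.1+60)
P=[((143,41,79),w,f(519,245),st),((112,12,30),w,f(436,286),st),((-112,-147,30),w,f(82,548),st),((-112,12,30),w,f(44,306),st),
 ((-83,143,48),w,f(38,48),st),((83,143,48),w,f(383,28),st),
 ((143,41,79),a,(203,208),None),((143,41,79),b,(253,265),None),((-112,-147,30),a,(327,283),None)]
def sc(p,x): c,s=np.cos(x[2]),np.sin(x[2]); return np.array([x[0]+c*p[0]*1e-3-s*p[1]*1e-3,x[1]+s*p[0]*1e-3+c*p[1]*1e-3,p[2]*1e-3])
def res(x): return np.concatenate([onz(s,uv,p[2]*1e-3,t)[:2]-sc(p,x)[:2] for p,s,uv,t in P])
r=least_squares(res,[.428,.29,-.125],loss="soft_l1",f_scale=.002)
if __name__=="__main__":
    print(r.x);print((res(r.x).reshape(-1,2)*1e3).round(1))
    def toS(p): d=p[:2]-r.x[:2];c,s=np.cos(r.x[2]),np.sin(r.x[2]);return np.array([c*d[0]+s*d[1],-s*d[0]+c*d[1]])*1e3
    for uv in [(120,395),(413,407)]: print("rim",toS(onz(w,f(*uv),.092,st)).round(1))
    for q in[(143,41,79),(0,78,29)]: print(sc(q,r.x))
    np.save("S.npy",r.x)
E
python3 pose.py
```

```text
[ 0.42827103  0.28412467 -0.07671659]
[[ 0.2 -0. ]
 [ 0.3 -1.4]
 [ 0.6 -1.8]
 [ 2.8 -1.9]
 [-0.   0.2]
 [ 0.6  0.5]
 [-3.5 -0.4]
 [ 0.2  6.1]
 [-3.1  3.4]]
rim [-53.2 -20.9]
rim [ 90.2 -34.6]
[0.57399272 0.31404437 0.079     ]
[0.43424906 0.36189525 0.029     ]
```

Request:
{"fn": "servo_tool", "kwargs": {
  "rows": [
    [[0, 0, -2.95], [0, 0, 0], 0],
    [[0, 0, 0], [11.2, 27.2, 20], 0],
    [[0, 0, 0], [11.3, 27.3, 20], 0],
    [[0, 0, 0], [0, 0, 38], 0],
    [[0, 0, 0], [0, 0, 38.5], 0],
    [[-5.73, 0, 0], [0, 0, 0], 0],
    [[-5.73, 0, 0], [0, 0, 0], 0],
    [[0, 0, 0], [0, 0, 0], 0],
    [[0, 0, 0], [0, 0, 0], 0]
  ]
}}

```text
time: 4.3
ee_pos: [0.5287, 0.3165, 0.3047]
tool_rot: [0.072, 0.731, 0.675, 0.067]
wrist_force: [-0.2, -1.1, -0.1]
opening: 0.0004
grasp_force: 0.0
```

Run:
```python
from h import *
from cell import env,optics
st=env.get_state();M=rot(st["tool_rot"]);S=np.load("S.npy")
tip=st["ee_pos"]+M[:,2]*env.nose_length
c,s=np.cos(S[2]),np.sin(S[2]);k=np.array([S[0]+c*.143-s*.041,S[1]+s*.143+c*.041,.079])
print(st["ee_pos"],M.round(4).tolist(),"tip->key in tool mm",(M.T@(k-tip)*1e3).round(1),st["wrist_force"],st["time"])
for n in("scene","side"):
    q=optics.snapshot(n);pickle.dump(q,open(f"pics/{n}1.pkl","wb"));print(n,proj(q,tip),proj(q,k))
    if n=="side":cv2.imwrite("pics/side1.png",cv2.resize(q["img"][120:360,180:420,::-1],None,fx=2.5,fy=2.5,interpolation=cv2.INTER_CUBIC))
```

```text
[0.52874802 0.31645819 0.30465372] [[0.0785, 0.9775, 0.1958], [0.9969, -0.077, -0.0153], [0.0001, 0.1964, -0.9805]] tip->key in tool mm [ 1.1  0.1 31. ] [-0.21973953 -1.05395431 -0.06841752] 4.3
scene [202.45834648 197.47307725] [202.29945892 207.14253998]
side [256.84441613 248.65155151] [253.28276359 262.48374902]
```

View pics/side1.png

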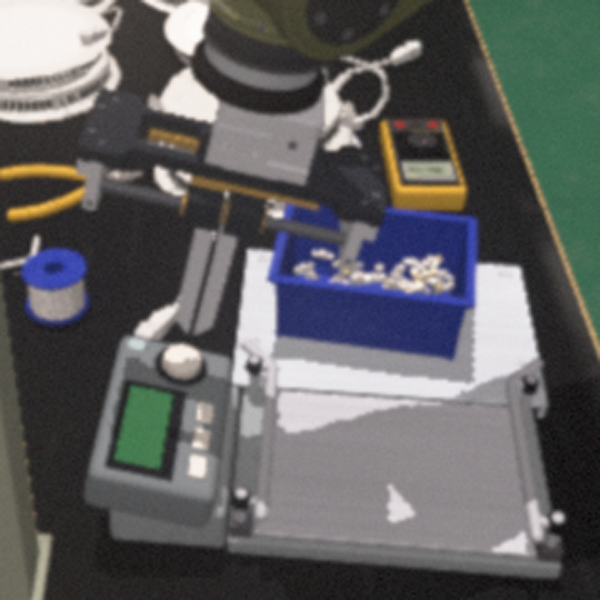

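The side view shows the tips just above the key, in line with it: tips at (260,253), key at (253,264). Pressing.

Request:
{"fn": "servo_tool", "kwargs": {
  "rows": [
    [[0, 0, 0], [1, 0, 15], 0],
    [[0, 0, 0], [0, 0, 11], 0],
    [[0, 0, 0], [0, 0, 4], 0],
    [[0, 0, 0], [0, 0, 3], 0],
    [[0, 0, 0], [0, 0, 1], 0],
    [[0, 0, 0], [0, 0, 0], 0]
  ]
}}

```text
time: 5.0
ee_pos: [0.5354, 0.3178, 0.2709]
tool_rot: [0.073, 0.73, 0.676, 0.068]
wrist_force: [-2.0, 0.1, 2.3]
opening: 0.0007
grasp_force: 1.3
```

Request:
{"fn": "servo_tool", "kwargs": {
  "rows": [
    [[0, 0, 0], [0, 0, 1.5], 0],
    [[0, 0, 0], [0, 0, 0], 0]
  ]
}}

```text
time: 5.2
ee_pos: [0.5358, 0.3178, 0.2696]
tool_rot: [0.073, 0.73, 0.676, 0.068]
wrist_force: [-2.0, 0.7, 2.6]
opening: 0.0005
grasp_force: 1.6
```

Request:
{"fn": "servo_tool", "kwargs": {
  "rows": [
    [[0, 0, 0], [0, 0, 1.5], 0],
    [[0, 0, 0], [0, 0, 0], 0]
  ]
}}

```text
time: 5.4
ee_pos: [0.536, 0.3178, 0.269]
tool_rot: [0.073, 0.73, 0.676, 0.068]
wrist_force: [-8.2, -2.2, 11.7]
opening: 0.0005
grasp_force: 6.3
```

Request:
{"fn": "servo_tool", "kwargs": {
  "rows": [
    [[0, 0, 0], [0, 0, 0], 0],
    [[0, 0, 0], [0, 0, -15], 0],
    [[0, 0, 0], [0, 0, -30], 0],
    [[0, 0, 0], [0, 0, -40], 0],
    [[5.73, 0, 0], [0, 0, -40], 0],
    [[5.73, 0, 0], [-40, -30, 0], 0],
    [[0, 0, 0], [-40, -30, 0], 0],
    [[0, 0, 0], [-45, -30, 0], 0],
    [[0, 0, 0], [-45, -30, 0], 0],
    [[0, 0, 0], [-45, 0, 0], 0],
    [[0, 0, 0], [0, 0, 0], 0]
  ]
}}

```text
time: 6.5
ee_pos: [0.3792, 0.1178, 0.3884]
tool_rot: [0.001, 0.735, 0.678, 0.001]
wrist_force: [-0.1, 0.2, -0.1]
opening: 0.0007
grasp_force: 0.0
```

```bash
python3 look.py w2
python3 - <<'E'
from h import *
S=np.load("S.npy");R2=np.array([[np.cos(S[2]),-np.sin(S[2])],[np.sin(S[2]),np.cos(S[2])]])
a=pickle.load(open("pics/scene.pkl","rb"))
for uv,z in [((312,205),.02),((313,185),.085),((350,160),.09),((350,185),.09),((391,180),.085)]: print(uv,(R2.T@(onz(a,uv,z)[:2]-S[:2])*1e3).round())
E
```

```text
6.5 [0.37922164 0.11784931 0.38839917] [7.49051198e-04 7.35117561e-01 6.77938848e-01 7.27361573e-04] 0.0006829930916397897 [-0.10668219  0.16219731 -0.05989233]
(312, 205) [ 141. -221.]
(313, 185) [ 133. -217.]
(350, 160) [ 194. -341.]
(350, 185) [  98. -294.]
(391, 180) [  91. -397.]
```

View pics/w2.png

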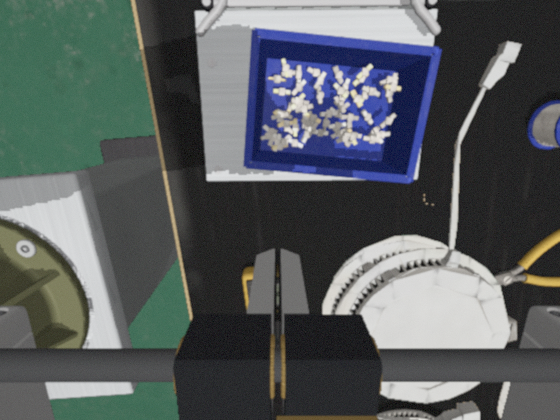

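```bash
cat > binp.py <<'E'
from h import *
S=np.load("S.npy");R2=np.array([[np.cos(S[2]),-np.sin(S[2])],[np.sin(S[2]),np.cos(S[2])]])
toS=lambda p:R2.T@(p[:2]-S[:2])*1e3
def binpose(w,st,zr=.092):
    h=cv2.cvtColor(w["img"],cv2.COLOR_RGB2HSV);m=cv2.inRange(h,(110,110,30),(130,255,255))
    n,l,s,c=cv2.connectedComponentsWithStats(m);i=1+np.argmax(s[1:,4])
    hull=cv2.convexHull(np.argwhere(l==i)[:,::-1].astype(np.int32))
    ap=cv2.approxPolyDP(hull,6,True)[:,0];print("px",ap.tolist())
    P=np.array([toS(onz(w,p,zr,st)) for p in hull[:,0]],np.float32)
    print("corners mm",[toS(onz(w,p,zr,st)).round(1).tolist() for p in ap]);print("rect",cv2.minAreaRect(P))
if __name__=="__main__":
    import sys
    w,st=pickle.load(open(f"pics/{sys.argv[1]}.pkl","rb"));binpose(w,st)
    if sys.argv[1]=="w2":
        for uv in [(385,240),(330,290),(345,262),(455,243)]: print(uv,toS(onz(w,uv,.08,st)).round(), toS(onz(w,uv,.04,st)).round())
    print("tcp",toS(st["ee_pos"]),"deckcorner",toS(onz(w,(207,181),.03,st)))
E
python3 binp.py w2
```

```text
px [[442, 49], [412, 182], [244, 165], [255, 29]]
corners mm [[91.9, -34.4], [80.8, -138.8], [-64.6, -123.4], [-52.6, -20.0]]
rect ((13.706748962402344, -79.56168365478516), (109.42311096191406, 147.9075164794922), 84.5155029296875)
(385, 240) [  67. -197.] [  81. -213.]
(330, 290) [  16. -251.] [  24. -274.]
(345, 262) [  30. -220.] [  39. -239.]
(455, 243) [ 134. -201.] [ 158. -217.]
tcp [ -36.16155401 -169.54551903] deckcorner [-110.75798625 -148.90541272]
```

Request:
{"fn": "servo_tool", "kwargs": {
  "rows": [
    [[0, 0, 0], [22.5, 38, 0], 60],
    [[0, 0, 0], [22.5, 38, 0], 60],
    [[0, 0, 0], [22.5, 38, 0], 60],
    [[0, 0, 0], [22.5, 38, 0], 60],
    [[0, 0, 8.2], [0, 0, 0], 60],
    [[0, 0, 8.2], [0, 0, 0], 60],
    [[0, 0, 8.2], [0, 0, 0], 60],
    [[0, 0, 8.2], [0, 0, 0], 60],
    [[0, 0, 8.2], [0, 0, 0], 60],
    [[0, 0, 8.2], [0, 0, 0], 60]
  ]
}}

```text
time: 7.55
ee_pos: [0.5387, 0.2004, 0.3873]
tool_rot: [-0.0, 0.951, 0.31, 0.0]
wrist_force: [0.9, -0.2, 0.6]
opening: 0.0601
grasp_force: 0.0
```

Request:
{"fn": "servo_tool", "kwargs": {
  "rows": [
    [[0, 0, 8.2], [0, 0, 0], 60],
    [[0, 0, 8.2], [0, 0, 0], 60],
    [[0, 0, 8.2], [0, 0, 0], 60],
    [[0, 0, 8.2], [0, 0, 0], 60],
    [[0, 0, 8.0], [0, 0, 0], 60],
    [[0, 0, 0], [0, 0, 0], 60],
    [[0, 0, 0], [0, 0, 0], 60]
  ]
}}

```text
time: 8.25
ee_pos: [0.5387, 0.1997, 0.3874]
tool_rot: [-0.0, 0.999, -0.036, -0.0]
wrist_force: [-0.5, 0.2, 0.6]
opening: 0.06
grasp_force: 0.0
```

```bash
cat > tcp.py <<'E'
from binp import *
from cell import env
st=env.get_state();M=rot(st["tool_rot"])
print("tcp scale",toS(st["ee_pos"]).round(1),"z",(st["ee_pos"][2]*1e3).round(1),"yaw x in scale deg",np.degrees(np.arctan2(M[1,0],M[0,0])-S[2]).round(2),"tilt",M[:2,2].round(4),"open",st["opening"],"q",st["qpos"].round(2),"F",st["wrist_force"].round(1),st["time"])
E
python3 tcp.py
```

```text
tcp scale [116.6 -75.7] z 387.4 yaw x in scale deg 0.24 tilt [-0.      0.0001] open 0.0599944550888856 q [0.29 0.37 1.47 0.   1.3  1.93] F [-0.5  0.2  0.6] 8.25
```

Request:
{"fn": "servo_tool", "kwargs": {
  "rows": [
    [[0, 0, 0.2], [0, 4, 30], 60],
    [[0, 0, 0], [0, 0, 40], 60],
    [[0, 0, 0], [0, 0, 40], 60],
    [[0, 0, 0], [0, 0, 25], 60],
    [[0, 0, 0], [0, 0, 12], 60],
    [[0, 0, 0], [0, 0, 0], 60],
    [[0, 0, 0], [-6, 0, 0], 60],
    [[0, 0, 0], [-5, 0, 0], 60],
    [[0, 0, 0], [-4, 0, 0], 60],
    [[0, 0, 0], [0, 0, 0], 60]
  ]
}}

```text
time: 9.25
ee_pos: [0.523, 0.1963, 0.2412]
tool_rot: [-0.0, 0.999, -0.04, 0.0]
wrist_force: [-0.1, -1.1, -0.0]
opening: 0.06
grasp_force: 0.0
```

Request:
{"fn": "servo_tool", "kwargs": {
  "rows": [
    [[0, 0, 0], [-3, 0, 0], 60],
    [[0, 0, 0], [-3, 0, 0], 60],
    [[0, 0, 0], [-3, 0, 0], 60],
    [[0, 0, 0], [-3, 0, 0], 60],
    [[0, 0, 0], [-3, 0, 0], 60],
    [[0, 0, 0], [-3, 0, 0], 60],
    [[0, 0, 0], [0, 0, 0], 60],
    [[0, 0, 0], [0, 0, 0], 60]
  ]
}}

```text
time: 10.05
ee_pos: [0.5054, 0.1975, 0.2403]
tool_rot: [0.0, 0.999, -0.04, -0.0]
wrist_force: [1.5, -0.2, 0.7]
opening: 0.0597
grasp_force: 0.4
```

```bash
python3 tcp.py; python3 look.py w3; python3 binp.py w3
```

```text
tcp scale [ 83.5 -80.4] z 240.3 yaw x in scale deg -0.24 tilt [-0.0007 -0.0003] open 0.05974806487939555 q [ 0.31  0.48  1.69 -0.    0.97  1.96] F [ 1.5 -0.2  0.7] 10.05
10.05 [0.50535678 0.19754612 0.24030586] [ 1.51618912e-04  9.99182180e-01 -4.04331325e-02 -3.32543890e-04] 0.05974806487939555 [ 1.46135938 -0.1911888   0.73783109]
px [[348, 347], [206, 345], [227, 278], [328, 281]]
corners mm [[63.1, -113.6], [64.5, -46.3], [99.7, -58.0], [98.0, -102.6]]
rect ((81.12174987792969, -80.00271606445312), (67.26703643798828, 36.938514709472656), 89.73810577392578)
tcp [ 83.4945141  -80.41594091] deckcorner [131.15565589 -38.37750991]
```

View pics/w3.png

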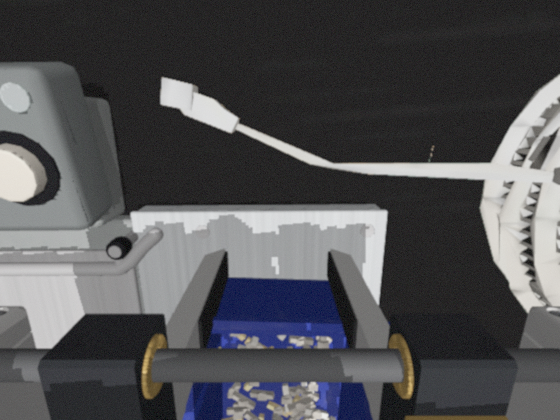

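The wrist view shows both fingers astride the far wall of the bin, straddling (225–330, 280–340). I'll push the last few mm, lift off and check the bin's pose.

Request:
{"fn": "servo_tool", "kwargs": {
  "rows": [
    [[0, 0, 0], [-2.5, 0, 0], 60],
    [[0, 0, 0], [-2.5, 0, 0], 60],
    [[0, 0, 0], [0, 0, 0], 60],
    [[0, 0, 0], [0, 0, 0], 60],
    [[0, 0, 0], [8, 0, 0], 60],
    [[0, 0, 0], [12, 0, 0], 60],
    [[0, 0, 0], [15, 0, -35], 60],
    [[0, 0, 0], [0, 0, -45], 60],
    [[0, 0, 0], [0, 0, -45], 60],
    [[0, 0, 0], [0, 0, -30], 60]
  ]
}}

```text
time: 11.1
ee_pos: [0.5358, 0.195, 0.3987]
tool_rot: [-0.0, 0.999, -0.041, 0.001]
wrist_force: [0.1, 0.7, -0.5]
opening: 0.0598
grasp_force: 0.0
```

Request:
{"fn": "servo_tool", "kwargs": {
  "rows": [
    [[0, 0, -8.2], [-30, 20, 0], 60],
    [[0, 0, -8.2], [-30, 20, 0], 60],
    [[0, 0, -8.2], [-30, 20, 0], 60],
    [[0, 0, -8.2], [-20, 20, 0], 60],
    [[0, 0, -8.2], [0, 0, 0], 94],
    [[0, 0, -8.2], [0, 0, 0], 94],
    [[0, 0, -8.2], [0, 0, 0], 94],
    [[0, 0, -8.2], [0, 0, 0], 94],
    [[0, 0, -8.2], [0, 0, 0], 94],
    [[0, 0, -8.2], [0, 0, 0], 94],
    [[0, 0, -8.0], [0, 0, 0], 94],
    [[0, 0, 0], [0, 0, 0], 94]
  ]
}}

```text
time: 12.3
ee_pos: [0.4383, 0.1044, 0.3955]
tool_rot: [-0.0, 0.734, 0.679, -0.0]
wrist_force: [-0.6, 0.1, 0.1]
opening: 0.094
grasp_force: 0.0
```

```bash
python3 tcp.py; python3 look.py w4; python3 binp.py w4
```

```text
tcp scale [  23.7 -178.4] z 395.5 yaw x in scale deg 89.88 tilt [-0.0002 -0.    ] open 0.09399365796519277 q [ 0.15  0.08  1.8  -0.    1.26  0.23] F [-0.6  0.1  0.1] 12.3
12.3 [0.4382629  0.10439321 0.39549244] [-4.44064569e-05  7.34413678e-01  6.78702101e-01 -8.08016628e-05] 0.09399365796519277 [-0.60907902  0.10560044  0.0870851 ]
px [[339, 39], [329, 172], [165, 166], [157, 34]]
corners mm [[71.8, -34.5], [68.6, -139.7], [-75.6, -134.1], [-71.2, -30.6]]
rect ((-1.8772430419921875, -85.1572265625), (107.8787612915039, 146.05308532714844), 89.01646423339844)
tcp [  23.73734596 -178.43702889] deckcorner [ -53.32190801 -159.37790648]
```

Request:
{"fn": "servo_tool", "kwargs": {
  "rows": [
    [[0, 0, 0], [18, -24, 20], 94],
    [[0, 0, 0], [0, 0, 40], 94],
    [[0, 0, 0], [0, 0, 40], 94],
    [[0, 0, 0], [0, 0, 35], 94],
    [[0, 0, 0], [0, 0, 15], 94],
    [[0, 0, 0], [0, 0, 5], 94],
    [[0, 0, 0], [0, 0, 0], 94],
    [[0, 0, 0], [0, 0, 0], 94]
  ]
}}

```text
time: 13.15
ee_pos: [0.4158, 0.1244, 0.2413]
tool_rot: [0.0, 0.736, 0.677, 0.001]
wrist_force: [-0.6, -0.3, -0.2]
opening: 0.0938
grasp_force: 0.0
```

```bash
python3 tcp.py
```

```text
tcp scale [  -0.2 -160.2] z 241.3 yaw x in scale deg 89.67 tilt [0.0014 0.0003] open 0.09383792390105493 q [0.21 0.27 1.99 0.   0.88 0.29] F [-0.6 -0.3 -0.2] 13.15
```

Request:
{"fn": "servo_tool", "kwargs": {
  "rows": [
    [[0, 0, 0], [5, 0, 0], 94],
    [[0, 0, 0], [4, 0, 0], 94],
    [[0, 0, 0], [4, 0, 0], 94],
    [[0, 0, 0], [4, 0, 0], 94],
    [[0, 0, 0], [4, 0, 0], 94],
    [[0, 0, 0], [4, 0, 0], 94],
    [[0, 0, 0], [4, 0, 0], 94],
    [[0, 0, 0], [4, 0, 0], 94],
    [[0, 0, 0], [4, 0, 0], 94],
    [[0, 0, 0], [4, 0, 0], 94],
    [[0, 0, 0], [4, 0, 0], 94],
    [[0, 0, 0], [0, 0, 0], 94]
  ]
}}

```text
time: 14.35
ee_pos: [0.4191, 0.1696, 0.2405]
tool_rot: [0.0, 0.735, 0.678, 0.0]
wrist_force: [-0.2, -0.1, 1.2]
opening: 0.094
grasp_force: 0.0
```

```bash
python3 tcp.py; python3 look.py w5; python3 binp.py w5
```

```text
tcp scale [  -0.3 -114.9] z 240.5 yaw x in scale deg 89.77 tilt [0.0002 0.0001] open 0.09398594770892761 q [0.3  0.31 1.94 0.   0.89 0.38] F [-0.2 -0.1  1.2] 14.35
14.35 [0.41914721 0.16962205 0.24046424] [3.45722266e-05 7.35064059e-01 6.77997657e-01 7.69503163e-05] 0.09398594770892761 [-0.15238004 -0.0928917   1.21902394]
px [[479, 39], [431, 301], [111, 298], [68, 40]]
corners mm [[71.4, -3.3], [68.5, -109.5], [-76.0, -107.4], [-75.3, -3.0]]
rect ((-2.4253921508789062, -55.74759292602539), (108.07633972167969, 147.51890563964844), 89.7391128540039)
tcp [  -0.32134771 -114.86509905] deckcorner [-42.82360466 -66.02325086]
```

View pics/w5.png

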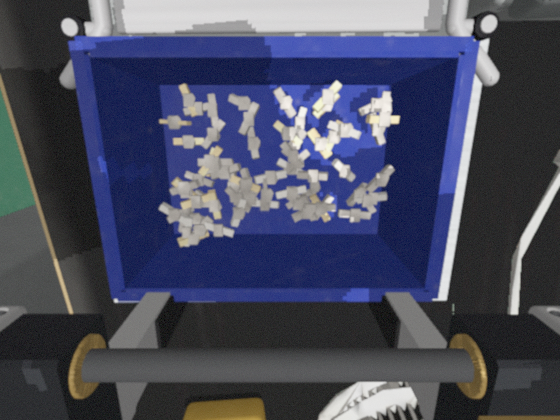

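The wrist view shows the bin square in front of the lane: rim corners (68,40) and (479,39), rail mouths at u≈105 and 457. It sits about 2–3 mm towards the robot side, so I'll push on with a slight drift to +x.

Request:
{"fn": "servo_tool", "kwargs": {
  "rows": [
    [[0, 0, 0], [4, 0.3, 0], 94],
    [[0, 0, 0], [4, 0.3, 0], 94],
    [[0, 0, 0], [4, 0.3, 0], 94],
    [[0, 0, 0], [4, 0.3, 0], 94],
    [[0, 0, 0], [4, 0.3, 0], 94],
    [[0, 0, 0], [4, 0.3, 0], 94],
    [[0, 0, 0], [4, 0.3, 0], 94],
    [[0, 0, 0], [4, 0.3, 0], 94],
    [[0, 0, 0], [0, 0, 0], 94]
  ]
}}

```text
time: 15.3
ee_pos: [0.4241, 0.2015, 0.2404]
tool_rot: [-0.0, 0.735, 0.678, 0.0]
wrist_force: [-0.2, 0.3, -0.6]
opening: 0.0944
grasp_force: 0.0
```

```bash
python3 tcp.py; python3 look.py w6; python3 binp.py w6
```

```text
tcp scale [  2.2 -82.7] z 240.4 yaw x in scale deg 89.77 tilt [0.0002 0.0004] open 0.09437512888787618 q [0.37 0.34 1.9  0.   0.9  0.45] F [-0.2  0.3 -0.6] 15.3
15.3 [0.42413032 0.20145059 0.24038799] [-7.31207412e-05  7.35057373e-01  6.78004882e-01  1.82550013e-04] 0.09437512888787618 [-0.18843091  0.26236543 -0.56926158]
px [[479, 41], [436, 296], [175, 302], [112, 295], [68, 47], [74, 35]]
corners mm [[74.1, 28.2], [72.9, -74.8], [-44.7, -77.4], [-72.7, -73.7], [-73.2, 26.9], [-70.3, 30.8]]
rect ((0.40741729736328125, -23.697853088378906), (107.97098541259766, 148.1171875), 89.60728454589844)
tcp [  2.20772584 -82.74826933] deckcorner [-40.28487363 -33.83223379]
```

View pics/w6.png

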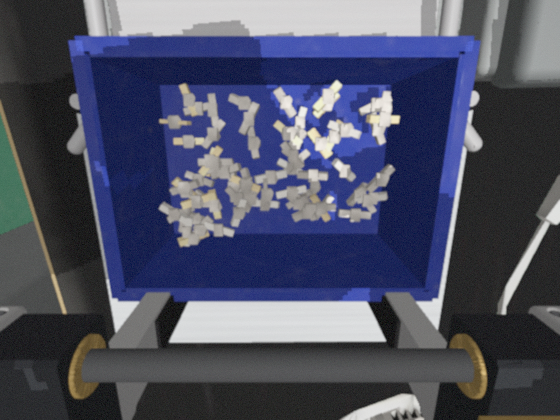

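The view shows the bin midway between the rails: rails' inner edges at u≈105 and 441, bin rim 68–479. Continuing straight.

Request:
{"fn": "servo_tool", "kwargs": {
  "rows": [
    [[0, 0, 0], [4, 0, 0], 94],
    [[0, 0, 0], [4, 0, 0], 94],
    [[0, 0, 0], [4, 0, 0], 94],
    [[0, 0, 0], [4, 0, 0], 94],
    [[0, 0, 0], [4, 0, 0], 94],
    [[0, 0, 0], [4, 0, 0], 94],
    [[0, 0, 0], [4, 0, 0], 94],
    [[0, 0, 0], [4, 0, 0], 94],
    [[0, 0, 0], [4, 0, 0], 94],
    [[0, 0, 0], [4, 0, 0], 94],
    [[0, 0, 0], [4, 0, 0], 94],
    [[0, 0, 0], [0, 0, 0], 94]
  ]
}}

```text
time: 16.55
ee_pos: [0.4276, 0.2453, 0.2402]
tool_rot: [-0.0, 0.735, 0.678, 0.0]
wrist_force: [-0.0, -1.4, -0.3]
opening: 0.0943
grasp_force: 0.8
```

```bash
python3 tcp.py; python3 look.py w7; python3 binp.py w7
```

```text
tcp scale [  2.3 -38.8] z 240.2 yaw x in scale deg 89.77 tilt [-0.0001  0.0003] open 0.09427448479615165 q [0.45 0.39 1.83 0.   0.92 0.53] F [-0.  -1.4 -0.3] 16.55
16.55 [0.42758314 0.24530855 0.24024986] [-1.32600039e-04  7.35050027e-01  6.78012859e-01  4.78069543e-05] 0.09427448479615165 [-0.01079684 -1.39253919 -0.28553853]
px [[475, 43], [439, 300], [109, 300], [73, 50], [79, 38]]
corners mm [[72.7, 71.5], [74.5, -32.8], [-74.3, -32.2], [-71.4, 69.9], [-68.6, 73.7]]
rect ((0.34291839599609375, 18.926239013671875), (108.69712829589844, 149.25167846679688), 89.60346221923828)
tcp [  2.28905273 -38.75467357] deckcorner [-40.23209824  10.16124574]
```

Request:
{"fn": "servo_tool", "kwargs": {
  "rows": [
    [[0, 0, 0], [4, 0, 0], 94],
    [[0, 0, 0], [4, 0, 0], 94],
    [[0, 0, 0], [4, 0, 0], 94],
    [[0, 0, 0], [4, 0, 0], 94],
    [[0, 0, 0], [4, 0, 0], 94],
    [[0, 0, 0], [4, 0, 0], 94],
    [[0, 0, 0], [4, 0, 0], 94],
    [[0, 0, 0], [4, 0, 0], 94],
    [[0, 0, 0], [4, 0, 0], 94],
    [[0, 0, 0], [4, 0, 0], 94],
    [[0, 0, 0], [4, 0, 0], 94],
    [[0, 0, 0], [4, 0, 0], 94]
  ]
}}

```text
time: 17.8
ee_pos: [0.4316, 0.293, 0.2404]
tool_rot: [-0.0, 0.735, 0.678, -0.0]
wrist_force: [-0.1, -2.0, -0.5]
opening: 0.0944
grasp_force: 1.3
```

```bash
python3 tcp.py; python3 look.py w8; python3 binp.py w8
```

```text
tcp scale [2.6 9.1] z 240.4 yaw x in scale deg 89.75 tilt [-0.  0.] open 0.09437480655145494 q [0.53 0.44 1.75 0.   0.95 0.61] F [-0.1 -2.  -0.5] 17.8
17.8 [0.43155816 0.29298302 0.2403969 ] [-1.09907714e-05  7.35159731e-01  6.77893923e-01 -5.46451063e-06] 0.09437480655145494 [-0.12212426 -2.02526893 -0.45064312]
px [[475, 44], [440, 300], [110, 300], [74, 44]]
corners mm [[73.2, 119.0], [75.3, 14.9], [-73.6, 15.6], [-70.4, 119.7]]
rect ((0.8834991455078125, 66.57164001464844), (109.02924346923828, 149.48397827148438), 89.86418151855469)
tcp [2.59854289 9.08421734] deckcorner [-39.9137802   57.93747033]
```

View pics/w8.png

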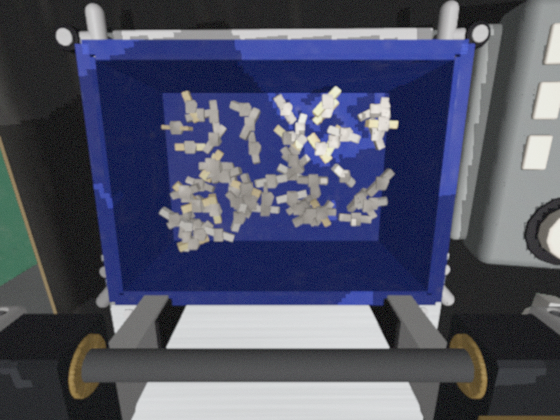

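The bin is centred between the rails (rim 74–475, rails at about 97 and 448) with roughly 10 mm left to go. I'll push that, then back straight off and lift.

Request:
{"fn": "servo_tool", "kwargs": {
  "rows": [
    [[0, 0, 0], [3, 0, 0], 94],
    [[0, 0, 0], [3, 0, 0], 94],
    [[0, 0, 0], [2, 0, 0], 94],
    [[0, 0, 0], [2, 0, 0], 94],
    [[0, 0, 0], [0, 0, 0], 94],
    [[0, 0, 0], [-3, 0, 0], 94],
    [[0, 0, 0], [-12, 0, 0], 94],
    [[0, 0, 0], [-20, 0, 0], 94],
    [[0, 0, 0], [-25, 0, -20], 94],
    [[0, 0, 0], [-25, 0, -45], 94],
    [[0, 0, 0], [0, 0, -45], 94],
    [[0, 0, 0], [0, 0, 0], 94]
  ]
}}

```text
time: 19.05
ee_pos: [0.4259, 0.2177, 0.3546]
tool_rot: [0.002, 0.736, 0.677, 0.005]
wrist_force: [-0.4, 0.2, -0.7]
opening: 0.0939
grasp_force: 0.0
```

```bash
python3 tcp.py; python3 look.py w9; python3 binp.py w9; sed 's/zr=.092/zr=.089/' binp.py > b2.py; python3 b2.py w9
```

```text
tcp scale [  2.8 -66.4] z 354.6 yaw x in scale deg 89.68 tilt [0.0087 0.0039] open 0.09387516544378458 q [0.4  0.19 1.78 0.   1.16 0.48] F [-0.4  0.2 -0.7] 19.05
19.05 [0.42594415 0.21767536 0.35461823] [0.00154072 0.73559642 0.67740316 0.00452598] 0.09387516544378458 [-0.41349188  0.15167648 -0.69507675]
px [[381, 0], [372, 113], [171, 113], [161, 0]]
corners mm [[73.3, 93.2], [72.9, 22.4], [-71.4, 23.2], [-70.9, 93.7]]
rect ((1.0537338256835938, 57.34148025512695), (72.18482208251953, 144.7147979736328), 89.78880310058594)
tcp [  2.77273184 -66.43220687] deckcorner [-62.23835164 -37.74440421]
px [[381, 0], [372, 113], [171, 113], [161, 0]]
corners mm [[74.2, 94.1], [73.7, 22.4], [-72.3, 23.3], [-71.8, 94.6]]
rect ((1.0319747924804688, 57.81692123413086), (73.07615661621094, 146.50173950195312), 89.78880310058594)
tcp [  2.77273184 -66.43220687] deckcorner [-62.23835164 -37.74440421]
```

View pics/w9.png

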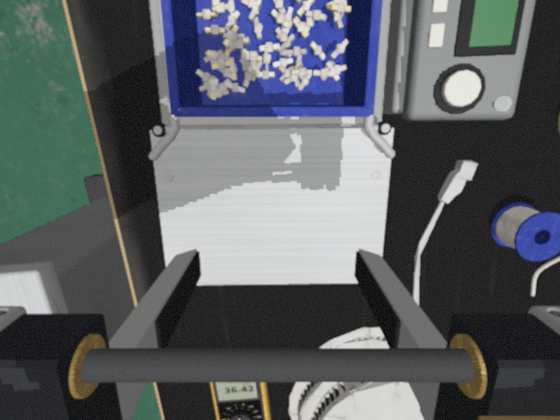

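The view shows the bin standing between the rails on the pan, square and free: rear rim at v=113, u 171–372. It works out at x≈1 mm, y≈77 mm. Handing in.

```bash
python3 -c "
from cell import env
print(env.finish_job())"
```

```text
the job is handed in; nothing more can be done
None
```

The job is handed in at about 19 s: I pressed the zero key to its stop with the pan empty and released it. I then pushed the bin down the lane onto the pan, where it stands free at about x = 1 mm, y = 77 mm, square to the lane and clear of both rails by camera; the hand-in returned no verdict.

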